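# Free the angle bracket from the gluing jig

## Robot

A 6-joint arm with a two-finger parallel gripper is mounted at the origin on a cart in front of the work surface, level with it; the furniture and walls round the work are solid. World frame = base frame: x ahead of the robot, y to its left, z up, the work surface at z = 0. Lengths are in m, angles in degrees, forces in N, time in s.
With the tool pointing down it reaches from about 0.25 to 0.725 m from the base axis. Payload 9.7 kg.
Tool frame: the origin (TCP) lies midway between the tips of the shut fingers; the grasp point (between the pads) lies 19 mm behind it; z points along the fingers, y is the line along which they close (so a half turn about z gives the same grasp; the last joint's range is limited). The gripper opens to 85 mm and grips with 20 to 120 N. Pads are 22 mm wide; open, the fingers measure 114 mm over their backs; the gripper's body (76 mm by 85 mm) begins 54 mm behind the grasp point. The pads swing forward as they close: fully open they stand 13 mm farther back than shut.
Start: joints at [67.724, 4.979, 10.078, 95.1, 0, 90], TCP at [0.208, 0.509, 0.231] pointing down, gripper open.
Joint ranges: [-179.16, 179.16], [-48.56, 103.87], [-65.8, 70.77], [-126.05, 130.52], [-82.76, 87.17], [-180, 180]. Speed limits (degrees/s): [127.2, 127.2, 147.25, 180, 180, 180].

## Interface

Orientations are given as [roll, pitch, yaw] about the fixed x, y, z axes, in that order (R = Rz(yaw) Ry(pitch) Rx(roll)).
In Python, from workcell import bot gives the robot as it stands.
- The arm moves only by the shell command python3 -m crank 'ROWS' [FORCE]. ROWS is JSON, a list of rows, each an object with "gripper": the finger opening in mm, from 0 to 85.4; "travel": the shift along the tool's x, y, z in mm, a list of three; "twist": the turn, a rotation vector about the tool's x, y, z in rad, a list of three. In form: [{"gripper": gripper, "travel": [tx, ty, tz], "twist": [rx, ry, rz]}, ...]. A call has 1 to 12 rows; each row shifts and turns the commanded pose from where the row before left it, along the tool's axes as they then stand; what a row does not reach is not made up. A row lasts 1/8 s, in which the tool goes at most 62.5 mm and 10.7 degrees, less where a joint would pass 70% of its speed; a pose out of reach is approached as far as the arm can. A call is refused whole if a number of a shift passes 62.5 or a number of a turn 0.188, either way. A call with a gripper value outside its range is refused whole. The fingers move at their own pace and stop on an object; FORCE is the grip in N (left out, the last holds). Time passes only in rows, so rows that do not move let the fingers close. It gives the time, the measured TCP pose, the force, the opening and the grip force at its end, in the units of the state.
- bot.get_obs(): the state, without advancing time (a new reading comes with each control period).
- bot.camera(name): name is "scene" or "side" or "wrist"; returns the picture (400x640x3 uint8, red, green, blue); there is no depth.
- bot.calibration(name): a dict with "vfov" (degrees; the focal length in pixels is half the picture's height over the tangent of half this angle, whatever the lens; pixels are square), "cx", "cy" (the principal point, pixels), "camera_from_world" (4x4, takes a point from world to camera coordinates). Camera axes: x right, y down, z forward; pixel columns grow to the right and rows downward; lengths in m; the calibration is good to about 2 mm. A picture is of the moment at which its call begins: read the wrist's pose just before it. calibration takes no time and is no camera call; for the wrist camera it gives the pose at the moment of the call.
- bot.job_done(): hands the job in; it is judged then, once.
The state is a dict: "time": time; "q": joint angles; "qd": joint speeds; "joint_efforts": joint torques, N m; "ee_pos": TCP position; "tcp_rot": TCP orientation; "wrist_force": force on the tool from outside, world axes, zero at the start; "torque": the same for the moment, N m; "opening": finger opening in m; "grasp_force": force on a finger pad.
Only numpy, scipy, OpenCV 4.12 (cv2) and the standard library are available. Lean on these libraries where they do the work, as an engineer would, in place of code of your own. Each camera call takes 0.05 s, during which the arm holds its last target. There are 200 camera calls.

## Task

The angle bracket in the tilted gluing jig has cured. Swing the jig's toggle clamp arm up past its centre so that it springs right over and stays open, then lift the freed bracket out and set it gently, base down and level, on the middle of the support jack's platform and let go. The platform may stand at any height, so feel for it; do not drop the bracket or force it down, and do not disturb the things standing about.

Things in the scene. Friction and masses are not known exactly. Their poses are not given: they have to be found in the camera images.
- jig: fixed jig: foot plate 150 x 172 x 10 mm, bed plate 96 x 160 mm sloping 30 deg, low edge toward -x (robot's side), level along y; bed normal (-0.5, 0, 0.866). Origin: foot's underside, 55 mm below the bed's centre; z up. Bracket rests against two 8 mm stop pins at the low edge. Clamp pivot lugs at y = +78, reaching 44 mm above the bed.
- clamp_arm (a joint): clamp arm hinge, rad. 0: clamped, 12 mm square steel arm parallel to the bed, pointing to the jig's -y, rubber foot on the bracket. Grows as it swings up, square to the bed, over to the jig's +y; stop at 2.1, its tip then 0.23 m high. Over-centre spring: pulls shut below 0.95 (4 to 6 N at the grip to lift it); released beyond 1.15 it springs open and stays.
- clamp_grip (a point): point on the clamp arm's side grip: grey plastic round bar, 16 mm thick, 60 mm long, at the arm's free end, parallel to the slope, sticking out toward the low side, 63 mm above the worktop when clamped. The point is 37 mm from the arm bar's middle line and 190 mm from the pivot axis. Frame turns with the arm: x along the grip up the slope, -y away from the pivot.
- clamp_pivot (a point): point on the clamp arm's pivot axis, level with clamp_grip, which moves on a circle of 190 mm about it. Frame turns with the arm: x along the axis, up the slope; the joint grows by turning about -x.
- bracket: loose aluminium angle bracket, 0.2 to 0.4 kg: base 60 (x) x 100 (y) x 10 mm, upright flange 10 mm thick, 100 mm wide along its +x edge (x 20 to 30), top 60 mm above the base's underside. Origin: centre of the base's underside; z along the flange. In the jig it is tilted 30 deg with the bed, x up the slope, flange on the upper side.
- jack: fixed support jack: steel foot 120 x 120 x 10 mm, telescopic column, square platform 130 x 130 x 8 mm centred over the foot. Origin: centre of the foot's underside, z up. The platform's height differs each time and is not reported: top 55 to 95 mm above the origin. Locked; the platform is sprung and gives 0.25 mm per N.
- measuring_cylinder: bystander: glass measuring cylinder, 184 mm tall, upright behind the work; origin under its foot
- wash_bottle: bystander: squeeze wash bottle, 189 mm tall, with a bent spout; origin under its base
- reagent_c: bystander: brown reagent bottle, 45 mm across, 90 mm tall, standing behind the work; origin under its base
- timer: bystander: flat digital timer, 62 x 62 x 19 mm; origin under its middle
- sample_tin_0: bystander: round aluminium sample tin, 58 mm across, 34 mm tall; origin under its base
- calculator: bystander: pocket calculator, 118 x 66 x 14 mm, lying on the clipboard at the right; origin under its middle
- caliper_case: bystander: black caliper case, 200 x 62 x 23 mm, lying on the clipboard at the right; origin under its middle

How it is judged (in metres and radians):
On the way, in this order (a step that is already met when the one before it is completed fails the run):
1. the clamp arm is swung past its centre and stands open, the bracket still in the jig (value of joint clamp_arm above 1.6 rad and distance of bracket from where it was at the start of the episode below 0.02 m), for 0.2 s.
2. the bracket is lifted out, clear of the jig, in the fingers (z of bracket in the frame of jig above 0.085 m and contact force between bracket and the fingers above 1 N and contact force between bracket and jig below 0.1 N), for 0.2 s.
At the end, for the whole second after the job is handed in: The clamp arm stands open (beyond 1.6 rad); the bracket rests on the jack's platform, its base level within 3.4 degrees and its centre within 30 mm of the middle, released and at rest (value of joint clamp_arm above 1.6 rad and horizontal distance between bracket and jack below 0.03 m and angle between bracket's own z axis and vertical below 0.06 rad and z of bracket in the frame of jack between 0.045 and 0.105 m and contact force between bracket and jack above 0.5 N and contact force between bracket and the fingers below 0.1 N and linear speed of bracket below 0.01 m/s); the robot touches nothing.
It fails at once if the bracket is dropped on or pressed against the jack with more than 40 N (contact force between bracket and jack above 40 N).
It fails at once if the bracket is let fall (moves faster than 0.35 m/s out of the fingers) (contact force between bracket and the fingers below 0.1 N and linear speed of bracket above 0.35 m/s).
It fails at once if a bystander is moved by more than 25 mm (distance of any of measuring_cylinder, wash_bottle, reagent_c, timer, sample_tin_0, calculator, caliper_case from where it was at the start of the episode above 0.025 m).
It also fails if it takes over 54 s, if anything falls off the work surface, if the arm or the gripper's body presses on something with over 40 N, if the wrist force passes 120 N, or if a joint passes its speed limit or range.

## Working session

There is one attempt and no reset: what is moved stays moved. The work goes in short steps, Python scripts to look and compute and a shell command to move; the robot and the scene stay as the last step left them, time stands still between calls to the robot, and variables do not carry over. Pictures are saved under pics/ and viewed, at most 11 in all, crops included, and the job is handed in when it is done.

```bash
mkdir -p pics; ls; python3 - <<'E'
from workcell import bot
import cv2
for n in ("scene","side"):
    im=bot.camera(n); cv2.imwrite(f"pics/{n}0.png",im[:,:,::-1]); 
    c=bot.calibration(n); print(n,c)
print(bot.get_obs())
E
```

```text
pics
scene {'vfov': 43.37621505828127, 'cx': 329.88311511556395, 'cy': 202.28480634038948, 'camera_from_world': array([[-0.58712582, -0.80925213,  0.01985603,  0.21879774],
       [-0.57746623,  0.40151959, -0.71085496,  0.47287544],
       [ 0.5672883 , -0.42882749, -0.7030583 ,  1.52719606],
       [ 0.        ,  0.        ,  0.        ,  1.        ]])}
side {'vfov': 42.82025322150622, 'cx': 307.7548903779739, 'cy': 200.2038202232557, 'camera_from_world': array([[ 0.90673697, -0.42140786,  0.01560414, -0.62777123],
       [-0.18712482, -0.43524297, -0.88065195,  0.09695194],
       [ 0.37790525,  0.79559976, -0.47350676,  1.48027391],
       [ 0.        ,  0.        ,  0.        ,  1.        ]])}
{'time': 0.1, 'q': array([ 6.77225352e+01,  5.00689831e+00,  1.00388720e+01,  9.50995315e+01,
       -1.55824702e-03,  8.99995460e+01]), 'qd': array([ 0.01092427,  0.0200176 ,  0.0878454 ,  0.10708344,  0.14456261,
       -0.10689582]), 'joint_efforts': array([ 2.19200476e-03, -5.21557045e+01,  4.65655088e+01,  1.60531449e-02,
        1.36628501e-04, -8.20991914e-07]), 'ee_pos': array([0.20842921, 0.50875237, 0.23066295]), 'tcp_rot': array([-1.79932442e+02,  1.55771058e-03,  1.57722991e+02]), 'wrist_force': array([-0.50908152, -0.39038177, -0.30061259]), 'torque': array([ 0.00352729, -0.017329  ,  0.01555751]), 'grasp_force': 0.0, 'opening': 0.08508486234394146}
```

View pics/scene0.png

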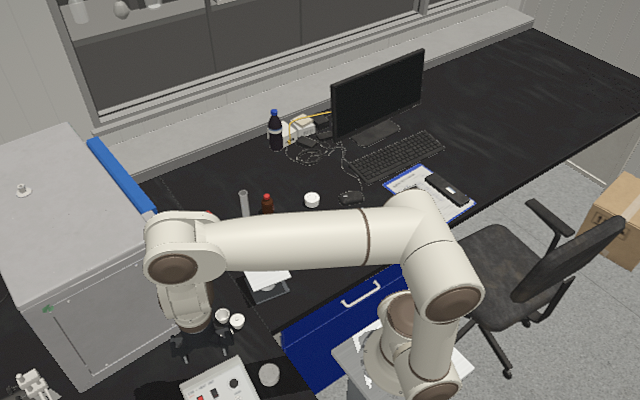

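View pics/side0.png

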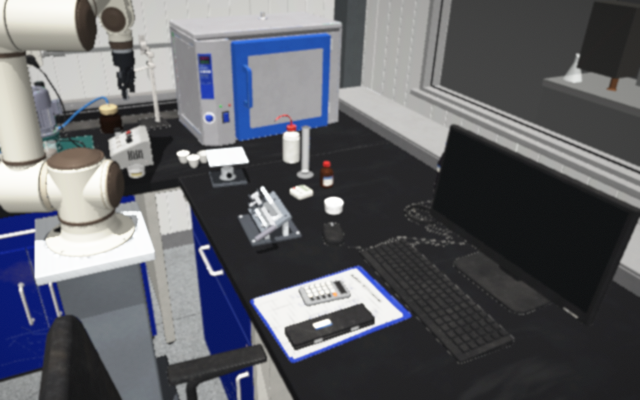

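The scene view is blocked by the arm. The side view shows the jig around (270,218), the jack at (228,165) with its white platform at (227,155), and the bottles and cylinder behind them. I'll zoom in there.

```bash
cat > h.py <<'E'
import numpy as np, cv2
from workcell import bot
from scipy.spatial.transform import Rotation as Ro
def ray(cal,u,v):
    f=200/np.tan(np.radians(cal["vfov"]/2)); T=cal["camera_from_world"]
    d=T[:3,:3].T@np.array([(u-cal["cx"])/f,(v-cal["cy"])/f,1]); o=-T[:3,:3].T@T[:3,3]
    return o,d
def onz(cal,u,v,z):
    o,d=ray(cal,u,v); return o+d*(z-o[2])/d[2]
def proj(cal,p):
    f=200/np.tan(np.radians(cal["vfov"]/2)); T=cal["camera_from_world"]
    c=T[:3,:3]@np.asarray(p)+T[:3,3]; return np.array([cal["cx"]+f*c[0]/c[2],cal["cy"]+f*c[1]/c[2]])
E
python3 - <<'E'
from h import *
im=cv2.imread("pics/side0.png")
c=im[130:255,170:350]; cv2.imwrite("pics/sidecrop.png",cv2.resize(c,None,fx=4.4,fy=4.4,interpolation=cv2.INTER_CUBIC))
cal=bot.calibration("side")
for n,u,v in [("jig",270,232),("jackfoot",228,178),("jacktop .075",227,155),("tin",334,212),("bottle",327,186),("cyl",305,177),("wash",291,161),("timer",301,194)]:
    print(n,onz(cal,u,v,0.075 if 'top' in n else 0).round(3))
E
```

```text
jig [ 0.478 -0.198  0.   ]
jackfoot [0.472 0.202 0.   ]
jacktop .075 [0.483 0.232 0.075]
tin [ 0.706 -0.167  0.   ]
bottle [0.769 0.006 0.   ]
cyl [0.729 0.101 0.   ]
wash [0.738 0.251 0.   ]
timer [ 0.661 -0.013  0.   ]
```

View pics/sidecrop.png

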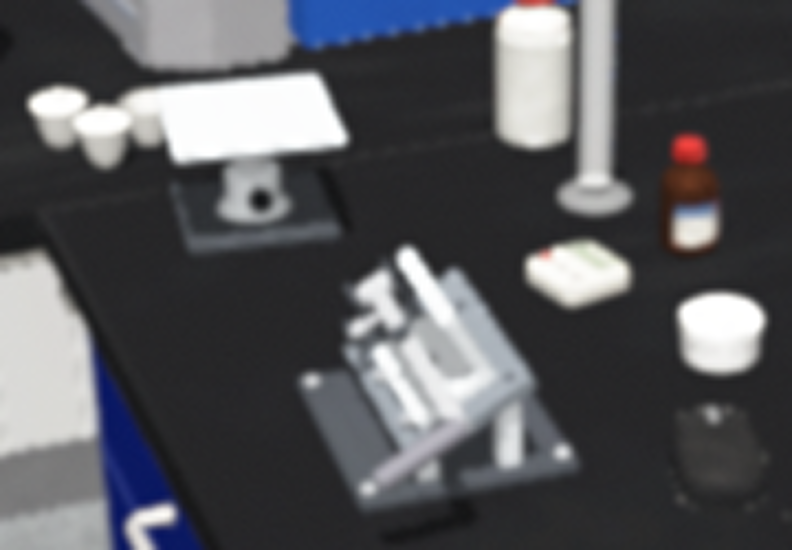

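```bash
python3 - <<'E'
from h import *
cal=bot.calibration("side")
P=lambda x,y:(170+x/4.4-.5,130+y/4.4-.5)
for n,pts,z in [("jigfoot",[(303,380),(366,508),(580,466)],.005),("plat",[(158,85),(320,73),(348,148),(175,163)],.075),("jfoot",[(190,250),(343,235)],.0)]:
    q=np.array([onz(cal,*P(*p),z) for p in pts]); print(n,q.round(3).tolist()); d=np.diff(q,axis=0); print(np.linalg.norm(d,axis=1).round(3),np.degrees(np.arctan2(d[:,1],d[:,0])).round(1))
w=bot.calibration("wrist"); T=w["camera_from_world"]; print(w["vfov"],w["cx"],w["cy"]); o=bot.get_obs()
R=Ro.from_euler("xyz",o["tcp_rot"],degrees=True).as_matrix()
print("cam in tool",(R.T@(-T[:3,:3].T@T[:3,3]-o["ee_pos"])).round(4),"axes",(R.T@T[:3,:3].T).round(2).tolist())
E
```

```text
jigfoot [[0.42, -0.079, 0.005], [0.405, -0.25, 0.005], [0.551, -0.259, 0.005]]
[0.172 0.146] [-94.7  -3.4]
plat [[0.427, 0.318, 0.075], [0.559, 0.291, 0.075], [0.53, 0.136, 0.075], [0.399, 0.161, 0.075]]
[0.134 0.158 0.133] [ -11.5 -100.6  169.2]
jfoot [[0.404, 0.159, 0.0], [0.523, 0.137, 0.0]]
[0.121] [-10.4]
70.723276636097 319.657706808944 192.49739400013524
cam in tool [ 0.0822 -0.0003 -0.1416] axes [[0.0, -0.95, -0.31], [1.0, 0.0, 0.0], [-0.0, -0.31, 0.95]]
```

```bash
python3 -m crank '[{"gripper":85,"travel":[-42,-32,-14.5],"twist":[0,0,0]},{"gripper":85,"travel":[-42,-32,-14.5],"twist":[0,0,0]},{"gripper":85,"travel":[-42,-32,-14.5],"twist":[0,0,0]},{"gripper":85,"travel":[-42,-32,-14.5],"twist":[0,0,0]},{"gripper":85,"travel":[-42,-32,-14.5],"twist":[0,0,0]},{"gripper":85,"travel":[-42,-32,-14.5],"twist":[0,0,0]},{"gripper":85,"travel":[-42,-32,-14.5],"twist":[0,0,0]},{"gripper":85,"travel":[-42,-32,-14.5],"twist":[0,0,0]},{"gripper":85,"travel":[-42,-32,-14.5],"twist":[0,0,0]},{"gripper":85,"travel":[-17,-50,7],"twist":[0,0,-0.08]},{"gripper":85,"travel":[-17,-50,7],"twist":[0,0,-0.08]},{"gripper":85,"travel":[-17,-50,7],"twist":[0,0,-0.08]}]'
cat > plan.py <<'E'
# prints travel [mm] (in the tool frame as it stands AFTER the twist) and the twist [rad] to reach target
from h import *
def plan(p,R):
    o=bot.get_obs(); R0=Ro.from_euler("xyz",o["tcp_rot"],degrees=True)
    tw=(R0.inv()*Ro.from_matrix(R)).as_rotvec(); d=np.asarray(p)-o["ee_pos"]
    print("now",o["ee_pos"].round(4),o["tcp_rot"].round(1),"q",o["q"].round(0),"t",round(o["time"],2))
    print("twist",tw.round(3),"deg",np.degrees(np.linalg.norm(tw)).round(1),"travel before/after twist",(R0.inv().apply(d)*1e3).round(1),(R.T@d*1e3).round(1))
def tool(yvec,zvec):
    z=np.array(zvec)/np.linalg.norm(zvec); y=np.array(yvec)-z*np.dot(yvec,z); y/=np.linalg.norm(y)
    return np.c_[np.cross(y,z),y,z]
E
python3 - <<'E'
from plan import *
a=Ro.from_euler("z",-4,degrees=True).as_matrix()
R=tool(a@[0,1,0],a@[.5,0,-.866]); g=np.array([.431,-.278,.063])
plan(g-.14*R[:,2],R)
E
```

```text
time: 1.6
ee_pos: [0.4518, -0.0606, 0.3405]
tcp_rot: [180.0, -0.0, 171.6]
wrist_force: [0.2, -0.2, -0.5]
opening: 0.0851
grasp_force: 0.0
now [ 0.4518 -0.0606  0.3405] [180.   -0.  171.6] q [ -8.  -4.  14. 108.   0.   1.] t 1.6
twist [-0.02  -0.523 -0.075] deg 30.3 travel before/after twist [  58.7 -223.4  156.2] [ 143.6 -218.3   97.5]
```

```bash
python3 -m crank '[{"gripper":85,"travel":[0,-30,0],"twist":[-0.007,-0.175,-0.025]},{"gripper":85,"travel":[0,-30,0],"twist":[-0.007,-0.175,-0.025]},{"gripper":85,"travel":[0,-30,0],"twist":[-0.007,-0.175,-0.025]},{"gripper":85,"travel":[34,-32,25],"twist":[0,0,0]},{"gripper":85,"travel":[34,-32,25],"twist":[0,0,0]},{"gripper":85,"travel":[34,-32,25],"twist":[0,0,0]},{"gripper":85,"travel":[34,-32,25],"twist":[0,0,0]},{"gripper":85,"travel":[0,0,0],"twist":[0,0,0]}]'
python3 - <<'E'
from plan import *
import pickle
a=Ro.from_euler("z",-4,degrees=True).as_matrix()
R=tool(a@[0,1,0],a@[.5,0,-.866]); g=np.array([.431,-.278,.063])
plan(g-.14*R[:,2],R)
cal=bot.calibration("wrist"); im=bot.camera("wrist"); cv2.imwrite("pics/w1.png",im[:,:,::-1]); pickle.dump(cal,open("w1.pkl","wb"))
print(proj(cal,g), [proj(cal,[.4855+a[0,0]*x+a[0,1]*y,-.169+a[1,0]*x+a[1,1]*y,.01]).round() for x,y in [(-.075,-.086),(-.075,.086),(.075,-.086)]])
E
```

```text
time: 2.6
ee_pos: [0.3623, -0.2715, 0.1818]
tcp_rot: [179.7, 29.8, 175.5]
wrist_force: [0.3, -0.3, 0.7]
opening: 0.0852
grasp_force: 0.0
now [ 0.3623 -0.2715  0.1818] [179.7  29.8 175.5] q [-50. -33. -31.  70.  21. -41.] t 2.6
twist [ 0.001 -0.003 -0.007] deg 0.5 travel before/after twist [-0.3 -1.7 -2.6] [-0.3 -1.7 -2.6]
[317.81847054 183.65078881] [array([342., 130.]), array([501., 129.]), array([337., 214.])]
```

View pics/w1.png

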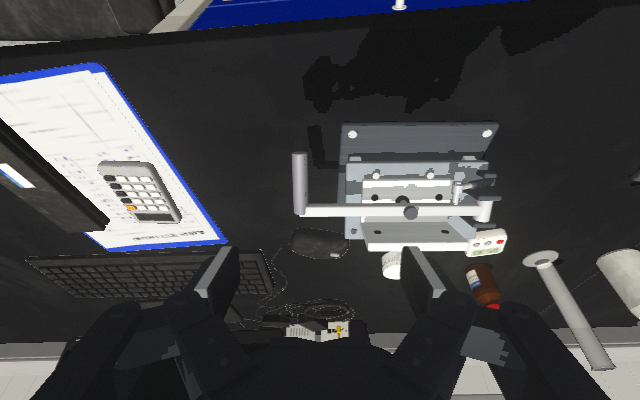

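Wrist view: foot's low edge runs (342,123)–(498,123), the grip is the grey bar from (299,152) to (300,213), the arm bar lies along row 211, and the flange top is around (430,243). The bracket base is between columns 362 and 453.

```bash
python3 - <<'E'
from plan import *
import pickle
cal=pickle.load(open("w1.pkl","rb"))
A=onz(cal,342,123,.01);B=onz(cal,498,123,.01); d=A-B; print("foot corners",A.round(4),B.round(4),np.linalg.norm(d[:2]).round(4),"yaw",np.degrees(np.arctan2(d[0],-d[1])).round(2))
yaw=np.arctan2(d[0],-d[1])*1; 
u=-d/np.linalg.norm(d); n=np.array([u[1],-u[0],0]); J=(A+B)/2+n*.075; J[2]=0; print("jig",J.round(4), "u",u.round(3))
c=J+[0,0,.055]; nb=-.5*n+np.array([0,0,.866]); s=.866*n+np.array([0,0,.5])
def onbed(px,h):
    o,dd=ray(cal,*px); p=c+h*nb; X=o+dd*(np.dot(p-o,nb)/np.dot(dd,nb)); r=X-p; return X, np.array([r@s,r@u])*1e3
for nme,px,h in [("grip tip",(299,152),.0306),("grip mid",(300,180),.0306),("arm end",(300,211),.0306),("pivot",(485,210),.0306),("flange topL",(368,250),.06),("flange topR",(467,250),.06),("flange topL'",(370,226),.06),("baseL",(362,178),.01),("baseR",(453,178),.01)]:
    X,l=onbed(px,h); print(nme,X.round(4),l.round(1))
R=tool(u,-nb); X=c+.0306*nb-.037*s+(.078-.19)*u; print("model grip",X.round(4),proj(cal,X).round(1))
plan(X+.019*R[:,2],R)
E
```

```text
foot corners [ 0.3956 -0.2494  0.01  ] [ 0.4087 -0.0837  0.01  ] 0.1662 yaw -4.53
jig [ 0.4769 -0.1725  0.    ] u [ 0.079  0.997 -0.   ]
grip tip [ 0.3979 -0.2938  0.0504] [ -62.2 -127.2]
grip mid [ 0.4225 -0.2954  0.0646] [ -33.7 -126.9]
arm end [ 0.4516 -0.2984  0.0815] [   0.  -127.6]
pivot [ 0.4663 -0.1043  0.0811] [-0.7 67.1]
flange topL [ 0.4678 -0.2314  0.1218] [ 29.6 -59.5]
flange topR [ 0.4758 -0.134   0.1219] [29.9 38.3]
flange topL' [ 0.4455 -0.2292  0.1088] [  3.7 -59. ]
baseL [ 0.4411 -0.2306  0.0486] [-30.1 -60.8]
baseR [ 0.449  -0.1318  0.0487] [-30.   38.3]
model grip [ 0.4208 -0.2804  0.063 ] [314.7 176.9]
now [ 0.3635 -0.2712  0.1842] [179.8  30.  175.6] q [-50. -33. -31.  70.  21. -41.] t 2.65
twist [ 0.005 -0.     0.002] deg 0.3 travel before/after twist [ 10.5  -5.3 152.9] [ 10.5  -4.6 152.9]
```

```bash
python3 -m crank '[{"gripper":85,"travel":[5,-10,40],"twist":[0.002,0,0]},{"gripper":85,"travel":[5,-10,40],"twist":[0.002,0,0]},{"gripper":85,"travel":[0,0,0],"twist":[0,0,0]},{"gripper":85,"travel":[0,0,0],"twist":[0,0,0]}]'
python3 - <<'E'
from plan import *
import pickle
im=bot.camera("wrist");cal=bot.calibration("wrist");  cv2.imwrite("pics/w2.png",im[:,:,::-1]); pickle.dump(cal,open("w2.pkl","wb"))
print(proj(cal,[.421,-.295,.063]), proj(cal,[.421,-.2804,.063]))
E
```

```text
time: 3.15
ee_pos: [0.3952, -0.2929, 0.1136]
tcp_rot: [-179.7, 30.2, 176.0]
wrist_force: [0.5, -0.2, -0.4]
opening: 0.085
grasp_force: 0.0
[319.97740362 208.70629497] [339.21079797 207.90388916]
```

View pics/w2.png

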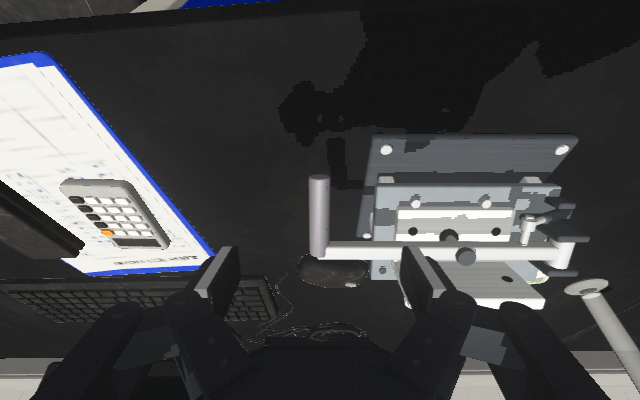

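Grip runs (319,178)–(319,256), centred on the tool. Descending with the fingers partly closed.

```bash
python3 -m crank '[{"gripper":50,"travel":[0,0,0],"twist":[-0.005,0,0]},{"gripper":50,"travel":[1,0,26],"twist":[0,0,0]},{"gripper":50,"travel":[1,0,26],"twist":[0,0,0]},{"gripper":50,"travel":[1,0,23],"twist":[0,0,0]},{"gripper":50,"travel":[0,0,0],"twist":[0,0,0]},{"gripper":5,"travel":[0,0,0],"twist":[0,0,0]},{"gripper":5,"travel":[0,0,0],"twist":[0,0,0]},{"gripper":5,"travel":[0,0,0],"twist":[0,0,0]},{"gripper":5,"travel":[0,0,0],"twist":[0,0,0]}]' 40
```

```text
time: 4.32
ee_pos: [0.4297, -0.296, 0.0465]
tcp_rot: [180.0, 30.2, 175.9]
wrist_force: [-4.1, 1.2, 7.9]
opening: 0.0151
grasp_force: 39.1
```

```bash
python3 -m crank '[{"gripper":5,"travel":[0,2.1,-28.4],"twist":[0,0,0]},{"gripper":5,"travel":[0,6.4,-27.8],"twist":[0,0,0]},{"gripper":5,"travel":[0,10.4,-26.5],"twist":[0,0,0]},{"gripper":5,"travel":[0,14.3,-24.6],"twist":[0,0,0]},{"gripper":5,"travel":[0,0,0],"twist":[0,0,0]}]'
```

```text
time: 4.95
ee_pos: [0.3775, -0.2611, 0.141]
tcp_rot: [-179.6, 30.2, 175.9]
wrist_force: [-5.0, -13.0, 2.4]
opening: 0.0147
grasp_force: 40.5
```

```bash
python3 -m crank '[{"gripper":5,"travel":[0,16,-22.2],"twist":[0,0,0]},{"gripper":5,"travel":[0,20.9,-19.3],"twist":[0,0,0]},{"gripper":5,"travel":[0,23.6,-16],"twist":[0,0,0]},{"gripper":5,"travel":[0,25.7,-12.3],"twist":[0,0,0]},{"gripper":5,"travel":[0,0,0],"twist":[0,0,0]}]'
```

```text
time: 5.58
ee_pos: [0.3487, -0.172, 0.2033]
tcp_rot: [-179.5, 30.3, 176.0]
wrist_force: [-25.2, -11.3, 21.2]
opening: 0.0147
grasp_force: 44.0
```

```bash
python3 -m crank '[{"gripper":5,"travel":[2,0,-3],"twist":[0,0,0]},{"gripper":5,"travel":[0,27.2,-9.5],"twist":[0,0,0]},{"gripper":5,"travel":[0,28.2,-5],"twist":[0,0,0]},{"gripper":5,"travel":[0,0,0],"twist":[0,0,0]}]'
```

```text
time: 6.08
ee_pos: [0.3515, -0.1222, 0.2154]
tcp_rot: [179.3, 28.6, 175.8]
wrist_force: [-35.2, 1.6, 4.6]
opening: 0.0145
grasp_force: 45.3
```

```bash
python3 - <<'E'
from plan import *
o=bot.get_obs(); print(o["q"].round(1),o["qd"].round(1),o["joint_efforts"].round(1),o["torque"].round(2))
im=bot.camera("side"); cv2.imwrite("pics/s2.png",cv2.resize(im[60:260,120:380,::-1],None,fx=3,fy=3,interpolation=cv2.INTER_CUBIC))
E
```

```text
[-28.2 -48.6 -35.   77.4  11.9 -21.5] [-1.9 -0.  -0.3 -0.5  0.9 -1.8] [  4.9  -1.4  53.2 -15.8   3.2   0.7] [0.38 5.89 0.17]
```

View pics/s2.png

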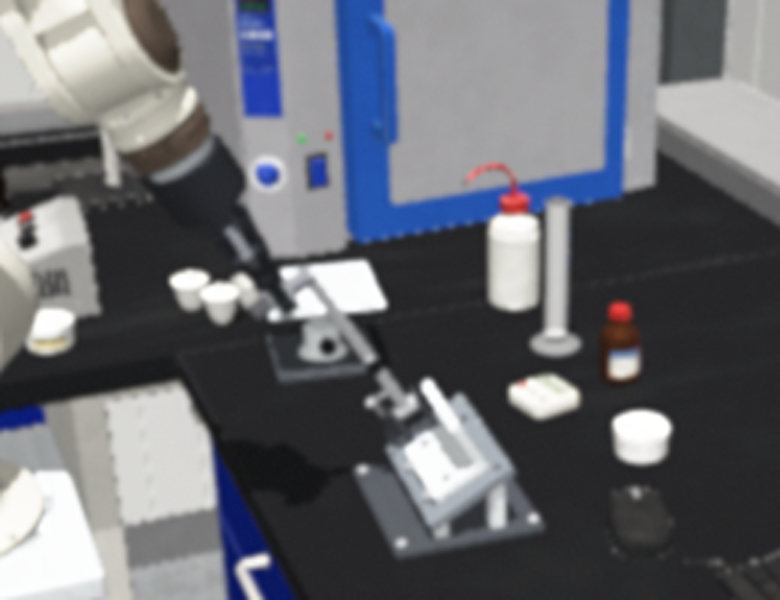

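q2 is sitting at its range limit (−48.6°), which is what tilted the tool and raised the force. The clamp arm is about 1.5 rad, past centre, and the bracket is still in the jig. I'll loosen the fingers and turn the tool upright so the wrist moves away from the limit, letting the arm follow the finger.

```bash
python3 -m crank '[{"gripper":5,"travel":[0,0,0],"twist":[0,0.1,0]},{"gripper":60,"travel":[0,0,0],"twist":[0,0.12,0]},{"gripper":60,"travel":[0,0,0],"twist":[0,0.12,0]},{"gripper":60,"travel":[0,0,0],"twist":[0,0.12,0]},{"gripper":60,"travel":[0,0,0],"twist":[0,0.06,0]},{"gripper":60,"travel":[0,0,0],"twist":[0,0,0]}]'
python3 - <<'E'
from plan import *
o=bot.get_obs(); print(o["q"].round(1),o["torque"].round(2))
E
```

```text
time: 6.88
ee_pos: [0.3557, -0.1236, 0.2172]
tcp_rot: [179.4, -0.7, 176.2]
wrist_force: [1.1, 2.6, -2.2]
opening: 0.0599
grasp_force: 1.4
[-19.5 -18.  -12.4  96.5   0.4 -15.7] [ 0.4  -0.29 -0.07]
```

```bash
python3 -m crank '[{"gripper":60,"travel":[0,30,0],"twist":[0,0,0]},{"gripper":60,"travel":[0,30,0],"twist":[0,0,0]},{"gripper":60,"travel":[0,30,-5],"twist":[0,0,0]},{"gripper":60,"travel":[0,0,-45],"twist":[0,0,0]},{"gripper":60,"travel":[0,0,-45],"twist":[0,0,0]},{"gripper":85,"travel":[20,-40,-10],"twist":[0,0,0]},{"gripper":85,"travel":[20,-50,0],"twist":[0,0,0]},{"gripper":85,"travel":[20,-50,0],"twist":[0,0,0]},{"gripper":85,"travel":[0,0,0],"twist":[0,0,0]}]'
python3 - <<'E'
from plan import *
import pickle
im=bot.camera("wrist");cal=bot.calibration("wrist");  cv2.imwrite("pics/w3.png",im[:,:,::-1]); pickle.dump(cal,open("w3.pkl","wb"))
E
```

```text
time: 8.0
ee_pos: [0.291, -0.1734, 0.3233]
tcp_rot: [179.6, -0.5, 175.8]
wrist_force: [-0.1, -0.1, -0.2]
opening: 0.0852
grasp_force: 0.0
```

View pics/w3.png

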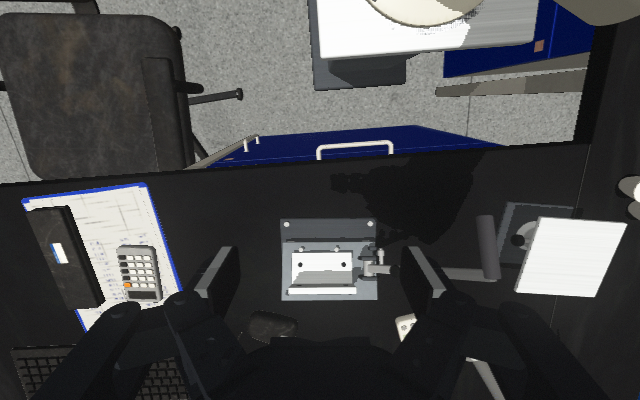

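The arm stands open on the right ((385,268)→(487,273)). The bracket is still in the jig, with its flange top a bright strip (289,290)–(355,292) and its base (293,250)–(354,283). The platform corners are (533,217),(628,222),(598,297),(515,290).

```bash
python3 - <<'E'
from plan import *
import pickle
cal=pickle.load(open("w3.pkl","rb"))
im=cv2.imread("pics/w3.png")
g=cv2.cvtColor(im,cv2.COLOR_BGR2GRAY)
m=(g>215).astype(np.uint8); n,l,st,ce=cv2.connectedComponentsWithStats(m)
for i in range(1,n):
    x,y,w,h,a=st[i]
    if a>60 and x>260 and y>190: 
        print(st[i],ce[i].round(1)); cs=cv2.findContours((l==i).astype(np.uint8),0,2)[0]; b=cv2.boxPoints(cv2.minAreaRect(max(cs,key=cv2.contourArea))); print(b.round(1).tolist())
A=onz(cal,281,219,.01);B=onz(cal,376,219,.01);d=B-A;u=d/np.linalg.norm(d);print("foot",A.round(4),B.round(4),np.linalg.norm(d),u.round(3))
for px in [(289,290),(355.5,292),(322,290.5)]: print("flange top z.12",onz(cal,*px,.1195).round(4))
for px in [(293,250),(354,250)]: print("base low z.0487",onz(cal,*px,.0487).round(4))
for z in (.055,.095):
  q=np.array([onz(cal,*p,z) for p in [(533,217),(628,222),(598,297),(515,290)]]); print("plat",z,q.mean(0).round(4),np.linalg.norm(np.diff(q,axis=0),axis=1).round(3))
plan([0,0,0],np.eye(3))
E
```

```text
[ 516  218  111   79 6197] [569.4 256.6]
[[516.0, 291.6000061035156], [521.4000244140625, 215.8000030517578], [626.0999755859375, 223.3000030517578], [620.5999755859375, 299.1000061035156]]
[ 292  253   60   31 1075] [319.8 262. ]
[[292.0, 253.0], [351.0, 253.0], [351.0, 283.0], [292.0, 283.0]]
[289 287  67   7 402] [322.2 290.5]
[[289.0, 287.0], [355.0, 287.0], [355.0, 293.0], [289.0, 293.0]]
[398 319  18  22 152] [404.8 327.1]
[[391.70001220703125, 333.5], [406.1000061035156, 312.79998779296875], [415.70001220703125, 319.5], [401.29998779296875, 340.20001220703125]]
foot [ 0.4013 -0.245   0.01  ] [ 0.4139 -0.079   0.01  ] 0.16650396744358822 [0.076 0.997 0.   ]
flange top z.12 [ 0.4674 -0.2275  0.1195]
flange top z.12 [ 0.4784 -0.1313  0.1195]
flange top z.12 [ 0.472  -0.1798  0.1195]
base low z.0487 [ 0.4422 -0.2249  0.0487]
base low z.0487 [ 0.45   -0.1237  0.0487]
plat 0.055 [0.4893 0.2321 0.055 ] [0.155 0.143 0.151]
plat 0.095 [0.4622 0.1931 0.095 ] [0.14  0.129 0.136]
now [ 0.2918 -0.1721  0.3232] [179.5  -0.5 175.9] q [-31. -19.  -1. 109.   0. -27.] t 8.05
twist [0.113 3.131 0.014] deg 179.5 travel before/after twist [300.7 147.9 327.1] [-291.8  172.1 -323.2]
```

```bash
cat > tgt.py <<'E'
from plan import *
u=np.array([.077,.997,0]);u/=np.linalg.norm(u); n=np.array([u[1],-u[0],0]); nb=-.5*n+np.array([0,0,.866]); s=.866*n+np.array([0,0,.5])
F=np.array([.470,-.181,.1195]); R=tool(-s,-nb)
E
python3 - <<'E'
from tgt import *
plan(F-.03*nb+.11*nb,R)
E
```

```text
now [ 0.2918 -0.1721  0.3232] [179.5  -0.5 175.9] q [-31. -19.  -1. 109.   0. -27.] t 8.05
twist [ 0.424 -0.409 -1.528] deg 93.8 travel before/after twist [-139.5    3.   133.3] [ -4.8 -52.6 185.6]
```

```bash
python3 -m crank '[{"gripper":45,"travel":[-48,0,0],"twist":[0,0,0]},{"gripper":45,"travel":[-48,0,0],"twist":[0,0,0]},{"gripper":45,"travel":[-42,0,0],"twist":[0,0,0]},{"gripper":45,"travel":[0,0,0],"twist":[0.047,-0.0455,-0.17]},{"gripper":45,"travel":[0,0,0],"twist":[0.047,-0.0455,-0.17]},{"gripper":45,"travel":[0,0,0],"twist":[0.047,-0.0455,-0.17]},{"gripper":45,"travel":[0,0,0],"twist":[0.047,-0.0455,-0.17]},{"gripper":45,"travel":[0,0,0],"twist":[0.047,-0.0455,-0.17]},{"gripper":45,"travel":[0,0,0],"twist":[0.047,-0.0455,-0.17]},{"gripper":45,"travel":[0,0,0],"twist":[0.047,-0.0455,-0.17]},{"gripper":45,"travel":[0,0,0],"twist":[0.047,-0.0455,-0.17]},{"gripper":45,"travel":[0,0,0],"twist":[0.047,-0.0455,-0.17]}]'
python3 - <<'E'
from tgt import *
plan(F+.08*nb,R)
E
```

```text
time: 9.55
ee_pos: [0.431, -0.1781, 0.3219]
tcp_rot: [-150.0, -0.0, -93.5]
wrist_force: [0.5, -0.4, -0.2]
opening: 0.0453
grasp_force: 0.0
now [ 0.431  -0.1781  0.3219] [-150.    -0.   -93.5] q [ -30.  -32.  -15.   79.   13. -114.] t 9.55
twist [-0.     0.007  0.014] deg 0.9 travel before/after twist [ -0.3  67.4 114.9] [-1.000e-01  6.730e+01  1.149e+02]
```

```bash
python3 -m crank '[{"gripper":45,"travel":[0,22.5,38],"twist":[0,0.002,0.005]},{"gripper":45,"travel":[0,22.5,38],"twist":[0,0.002,0.005]},{"gripper":45,"travel":[0,22.5,38],"twist":[0,0.002,0.005]},{"gripper":45,"travel":[0,0,0],"twist":[0,0,0]},{"gripper":45,"travel":[0,0,0],"twist":[0,0,0]}]'
python3 - <<'E'
from tgt import *
import pickle
plan(F-.03*nb,R)
im=bot.camera("wrist");cal=bot.calibration("wrist");  cv2.imwrite("pics/w4.png",im[:,:,::-1]); pickle.dump(cal,open("w4.pkl","wb"))
for k in (-.05,0,.05): print(proj(cal,F+k*u))
E
```

```text
time: 10.18
ee_pos: [0.4297, -0.1791, 0.1914]
tcp_rot: [-150.0, 0.1, -94.8]
wrist_force: [-0.5, 0.6, 1.4]
opening: 0.0448
grasp_force: 0.0
now [ 0.4297 -0.1791  0.1914] [-1.50e+02  1.00e-01 -9.48e+01] q [ -30.  -36.  -33.   66.   13. -112.] t 10.18
twist [ 0.    -0.001 -0.007] deg 0.4 travel before/after twist [ -1.4   1.  112.4] [ -1.2   1.  112.4]
[319.04553236 142.17782828]
[319.51372427 201.29554596]
[319.92436521 253.14641073]
```

View pics/w4.png

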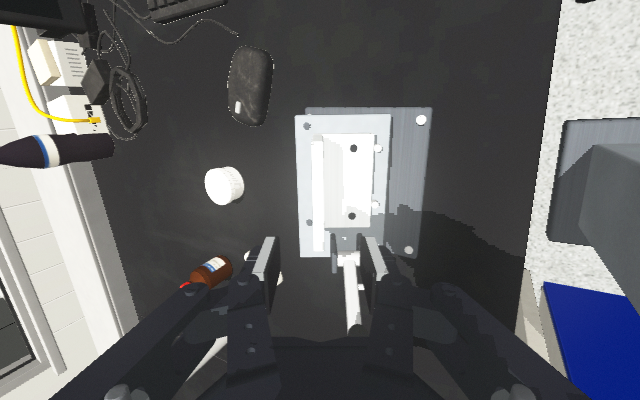

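The flange strip is at columns 311–325, rows 141–251, as predicted. Descending, gripping, then lifting vertically.

```bash
python3 -m crank '[{"gripper":45,"travel":[0,0,37],"twist":[0,0,0]},{"gripper":45,"travel":[0,0,37],"twist":[0,0,0]},{"gripper":45,"travel":[0,0,36],"twist":[0,0,0]},{"gripper":45,"travel":[0,0,0],"twist":[0,0,0]},{"gripper":45,"travel":[0,0,0],"twist":[0,0,0]},{"gripper":3,"travel":[0,0,0],"twist":[0,0,0]},{"gripper":3,"travel":[0,0,0],"twist":[0,0,0]},{"gripper":3,"travel":[0,0,0],"twist":[0,0,0]},{"gripper":3,"travel":[0,0,0],"twist":[0,0,0]},{"gripper":3,"travel":[0,0,0],"twist":[0,0,0]}]' 70
```

```text
time: 11.48
ee_pos: [0.4851, -0.1844, 0.0966]
tcp_rot: [-149.9, 0.1, -94.8]
wrist_force: [4.5, 2.1, 5.2]
opening: 0.0085
grasp_force: 70.3
```

```bash
python3 -m crank '[{"gripper":3,"travel":[0,-5,-8.7],"twist":[0,0,0]},{"gripper":3,"travel":[0,-10,-17.3],"twist":[0,0,0]},{"gripper":3,"travel":[0,-12.5,-21.7],"twist":[0,0,0]},{"gripper":3,"travel":[0,-12.5,-21.7],"twist":[0,0,0]},{"gripper":3,"travel":[0,-12.5,-21.7],"twist":[0,0,0]},{"gripper":3,"travel":[0,-12.5,-21.7],"twist":[0,0,0]},{"gripper":3,"travel":[0,-12.5,-21.7],"twist":[0,0,0]},{"gripper":3,"travel":[0,-12.5,-21.7],"twist":[0,0,0]},{"gripper":3,"travel":[0,0,0],"twist":[0,0,0]},{"gripper":3,"travel":[0,0,0],"twist":[0,0,0]},{"gripper":3,"travel":[0,0,0],"twist":[0,0,0]}]'
python3 - <<'E'
from tgt import *
# level: tool z down, same heading; TCP over jack such that bracket origin is over jack centre
a=Ro.from_euler("z",-5,degrees=True).as_matrix(); Rl=tool(a@[-1,0,0],[0,0,-1])
plan([.4745+.025,.207,.26],Rl)
E
```

```text
time: 12.85
ee_pos: [0.4832, -0.1844, 0.2719]
tcp_rot: [-150.3, 0.3, -94.9]
wrist_force: [0.0, 0.9, -2.3]
opening: 0.0086
grasp_force: 69.5
now [ 0.4832 -0.1844  0.2719] [-150.3    0.3  -94.9] q [ -27.  -27.  -18.   71.   11. -109.] t 12.85
twist [-0.518  0.005  0.001] deg 29.7 travel before/after twist [-391.3   21.7    3.3] [-391.3   17.9   11.9]
```

```bash
python3 -m crank '[{"gripper":3,"travel":[0,0,-20],"twist":[-0.173,0,0]},{"gripper":3,"travel":[0,0,-20],"twist":[-0.173,0,0]},{"gripper":3,"travel":[0,0,-20],"twist":[-0.172,0,0]},{"gripper":3,"travel":[-35,2,0],"twist":[0,0,0]},{"gripper":3,"travel":[-45,2,0],"twist":[0,0,0]},{"gripper":3,"travel":[-45,2,0],"twist":[0,0,0]},{"gripper":3,"travel":[-45,2,0],"twist":[0,0,0]},{"gripper":3,"travel":[-45,2,0],"twist":[0,0,0]},{"gripper":3,"travel":[-45,2,0],"twist":[0,0,0]},{"gripper":3,"travel":[-45,2,0],"twist":[0,0,0]},{"gripper":3,"travel":[-45,2,0],"twist":[0,0,0]},{"gripper":3,"travel":[-30,2,0],"twist":[0,0,0]}]'
python3 -m crank '[{"gripper":3,"travel":[0,0,0],"twist":[0,0,0]},{"gripper":3,"travel":[0,0,0],"twist":[0,0,0]}]'
python3 - <<'E'
from tgt import *
import pickle
im=bot.camera("wrist");cal=bot.calibration("wrist");  cv2.imwrite("pics/w5.png",im[:,:,::-1]); pickle.dump(cal,open("w5.pkl","wb"))
im=bot.camera("side"); cv2.imwrite("pics/s5.png",cv2.resize(im[60:260,120:380,::-1],None,fx=3,fy=3,interpolation=cv2.INTER_CUBIC))
o=bot.get_obs();print(o["ee_pos"],o["tcp_rot"],o["wrist_force"])
E
```

```text
time: 14.35
ee_pos: [0.4779, 0.1991, 0.3298]
tcp_rot: [-179.9, 0.2, -94.8]
wrist_force: [0.1, -0.4, -4.0]
opening: 0.0087
grasp_force: 69.8
time: 14.6
ee_pos: [0.478, 0.1968, 0.3303]
tcp_rot: [-179.9, 0.2, -94.9]
wrist_force: [0.7, -0.7, -2.9]
opening: 0.0087
grasp_force: 69.7
[0.47809248 0.19627231 0.33069912] [-179.89005868    0.20246985  -94.94528907] [-0.28561969 -0.29151043 -2.71381199]
```

View pics/w5.png

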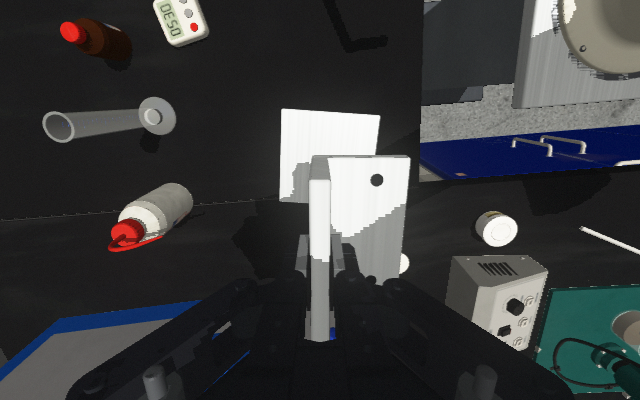

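View pics/s5.png

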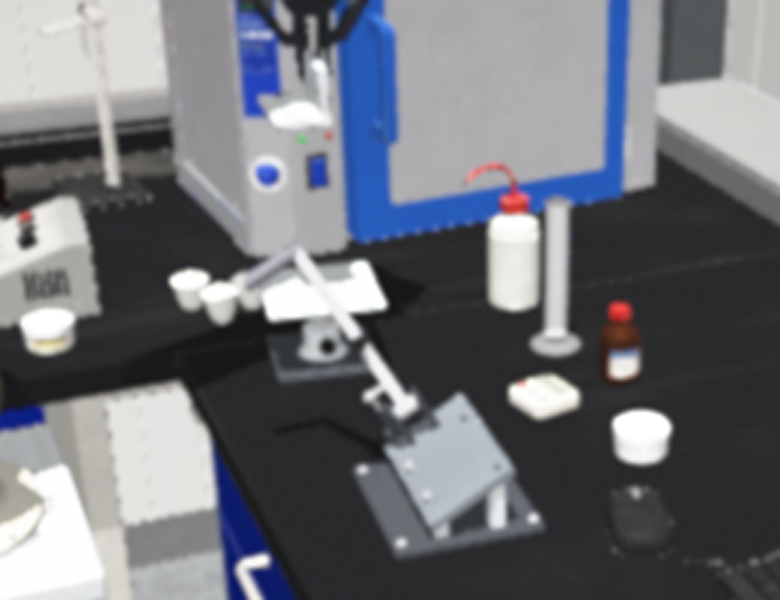

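Wrist: the platform's −y edge runs (282,108)–(380,115) and its +x edge (282,108)–(279,203). The bracket is level in the fingers, and the open arm and bystanders look undisturbed in the side view. The three visible platform corners should give height and centre.

```bash
python3 - <<'E'
from tgt import *
import pickle
cal=pickle.load(open("w5.pkl","rb"))
for z in (.055,.065,.075,.085,.095):
    a,b,c=[onz(cal,*p,z) for p in [(282,108),(380,115),(279,203.5)]]
    print(z,((b+c)/2).round(4),np.linalg.norm(b-a).round(4),np.linalg.norm(c-a).round(4),np.degrees(np.arctan2(*(b-a)[1::-1])).round(1))
# bracket base far/near edge in tool: near -y edge of bracket top flange
o=bot.get_obs()
p=onz(cal,319,155,o["ee_pos"][2]+.03);print("flange near end",p,"tcp",o["ee_pos"])
for px,z in [((408,157),-.02),((405,275),-.02)]: print("base corner",onz(cal,*px,o["ee_pos"][2]+z))
side=bot.calibration("side"); im=cv2.imread("pics/side0.png")
m=(cv2.cvtColor(im,cv2.COLOR_BGR2GRAY)[140:172,203:252]>225).astype(np.uint8)
c=max(cv2.findContours(m,0,2)[0],key=cv2.contourArea); print((cv2.approxPolyDP(c,3,True)[:,0]+[203,140]).tolist())
M=cv2.moments(c); px=(M["m10"]/M["m00"]+203,M["m01"]/M["m00"]+140)
for z in (.055,.075,.095): print("side plat",z,onz(side,*px,z).round(4))
E
```

```text
0.055 [0.4672 0.2069 0.055 ] 0.1399 0.1452 171.2
0.065 [0.4672 0.2047 0.065 ] 0.1365 0.1417 171.2
0.075 [0.4673 0.2025 0.075 ] 0.1332 0.1382 171.2
0.085 [0.4674 0.2003 0.085 ] 0.1298 0.1347 171.2
0.095 [0.4674 0.1981 0.095 ] 0.1265 0.1313 171.2
flange near end [0.47196339 0.13686755 0.36069912] tcp [0.47809248 0.19627231 0.33069912]
base corner [0.42177157 0.15210265 0.31069912]
base corner [0.42267051 0.23221791 0.31069912]
[[247, 161], [240, 147], [203, 151], [210, 165]]
side plat 0.055 [0.4866 0.2693 0.055 ]
side plat 0.075 [0.4742 0.2243 0.075 ]
side plat 0.095 [0.4618 0.1792 0.095 ]
```

```bash
python3 -m crank '[{"gripper":3,"travel":[-3,-14,20],"twist":[0,0,0]},{"gripper":3,"travel":[0,0,40],"twist":[0,0,0]},{"gripper":3,"travel":[0,0,40],"twist":[0,0,0]},{"gripper":3,"travel":[0,0,40],"twist":[0,0,0]},{"gripper":3,"travel":[0,0,30],"twist":[0,0,0]},{"gripper":3,"travel":[0,0,20],"twist":[0,0,0]},{"gripper":3,"travel":[0,0,5],"twist":[0,0,0]},{"gripper":3,"travel":[0,0,0],"twist":[0,0,0]},{"gripper":3,"travel":[0,0,0],"twist":[0,0,0]}]'
python3 -m crank '[{"gripper":3,"travel":[0,0,2],"twist":[0,0,0]},{"gripper":3,"travel":[0,0,2],"twist":[0,0,0]},{"gripper":3,"travel":[0,0,0],"twist":[0,0,0]}]'
```

```text
time: 15.82
ee_pos: [0.4932, 0.1995, 0.137]
tcp_rot: [-179.8, 0.3, -94.9]
wrist_force: [-0.4, 0.5, -2.2]
opening: 0.0084
grasp_force: 69.7
time: 16.2
ee_pos: [0.4926, 0.1996, 0.1316]
tcp_rot: [-179.9, 0.2, -94.9]
wrist_force: [0.4, 0.2, -3.9]
opening: 0.0083
grasp_force: 69.8
```

Plenty of time left, so I'll feel down in small steps.

```bash
python3 -m crank '[{"gripper":3,"travel":[0,0,2],"twist":[0,0,0]},{"gripper":3,"travel":[0,0,2],"twist":[0,0,0]},{"gripper":3,"travel":[0,0,0],"twist":[0,0,0]},{"gripper":3,"travel":[0,0,0],"twist":[0,0,0]}]' | grep -E "pos|force"
python3 -m crank '[{"gripper":3,"travel":[0,0,1.5],"twist":[0,0,0]},{"gripper":3,"travel":[0,0,1.5],"twist":[0,0,0]},{"gripper":3,"travel":[0,0,0],"twist":[0,0,0]},{"gripper":3,"travel":[0,0,0],"twist":[0,0,0]}]'| grep -E "pos|force"
```

```text
ee_pos: [0.4927, 0.1996, 0.1278]
wrist_force: [-0.4, 0.3, -2.8]
grasp_force: 69.8
ee_pos: [0.4929, 0.1997, 0.1251]
wrist_force: [0.4, 0.3, 0.3]
grasp_force: 70.3
```

```bash
for i in 1; do python3 -m crank '[{"gripper":3,"travel":[0,0,1],"twist":[0,0,0]},{"gripper":3,"travel":[0,0,0],"twist":[0,0,0]},{"gripper":3,"travel":[0,0,0],"twist":[0,0,0]}]' | grep -E "pos|force"; done
python3 - <<'E'
from h import *
o=bot.get_obs(); print(o["wrist_force"],o["torque"],o["time"])
E
```

```text
ee_pos: [0.4929, 0.1997, 0.1241]
wrist_force: [1.3, 1.5, 3.1]
grasp_force: 70.7
[1.30518924 1.46402011 3.12731557] [ 0.10682583 -0.04338512 -0.02552015] 17.575
```

Contact: the force rose by about 6 N at TCP z = 0.124. Releasing.

```bash
python3 -m crank '[{"gripper":14,"travel":[0,0,0],"twist":[0,0,0]},{"gripper":20,"travel":[0,0,0],"twist":[0,0,0]},{"gripper":40,"travel":[0,0,0],"twist":[0,0,0]},{"gripper":40,"travel":[0,0,0],"twist":[0,0,0]},{"gripper":40,"travel":[0,0,0],"twist":[0,0,0]},{"gripper":40,"travel":[0,0,-15],"twist":[0,0,0]},{"gripper":40,"travel":[0,0,-30],"twist":[0,0,0]},{"gripper":40,"travel":[0,0,-40],"twist":[0,0,0]},{"gripper":40,"travel":[0,0,-40],"twist":[0,0,0]},{"gripper":40,"travel":[0,0,-40],"twist":[0,0,0]},{"gripper":40,"travel":[0,0,0],"twist":[0,0,0]},{"gripper":40,"travel":[0,0,0],"twist":[0,0,0]}]'
python3 - <<'E'
from h import *
a=bot.camera("wrist"); b=bot.camera("side")
b=cv2.resize(b[100:250,140:370],(640,417),interpolation=cv2.INTER_CUBIC)
cv2.imwrite("pics/end.png",cv2.resize(np.vstack([a,b])[:,:,::-1],None,fx=.73,fy=.73))
E
```

```text
time: 19.08
ee_pos: [0.4924, 0.199, 0.2889]
tcp_rot: [-179.9, 0.2, -94.9]
wrist_force: [0.0, -0.6, -0.5]
opening: 0.0397
grasp_force: 0.0
```

View pics/end.png

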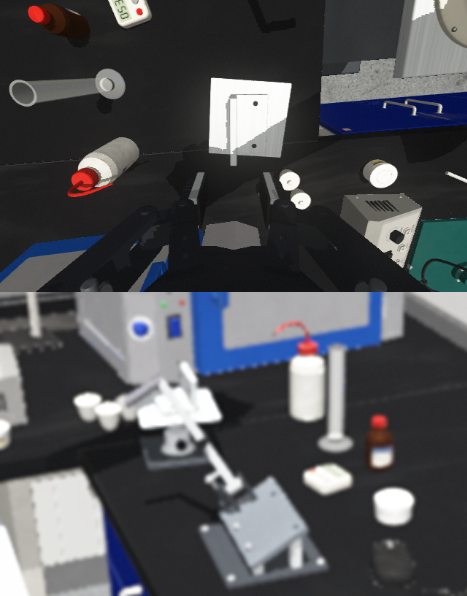

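The bracket stands level and upright near the middle of the platform, about 5 mm off by the edge gaps. The fingers are clear, the clamp arm is open, and nothing else has moved.

```bash
python3 -c "
from workcell import bot
print(bot.job_done())"
```

```text
the job is handed in; nothing more can be done
None
```

The job is handed in, but no verdict came back: the clamp arm stands open and the bracket sits released and level on the jack's platform, about 5 mm off its middle, with nothing else visibly moved. During the clamp swing joint 2 came right up to its range limit (about -48.6° against -48.56°) before I backed it off.

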